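Draw a plug gauge to its line and hold it for reading

ROBOT

A 6-joint arm with a two-finger parallel gripper is mounted at the origin on a cart in front of the work surface, level with it; the furniture and walls round the work are solid. World frame = base frame: x ahead of the robot, y to its left, z up, the work surface at z = 0. Lengths are in m, angles in degrees, forces in N, time in s.
With the tool pointing down it reaches from about 0.375 to 0.9 m from the base axis. Payload 3.1 kg.
Tool frame: the origin (TCP) lies at the very end of the fingers, on their centre line; the grasp point (between the pads) lies 19 mm behind it; z points along the fingers, y is the line along which they close (so a half turn about z gives the same grasp; the last joint's range is limited). The gripper opens to 87 mm and grips with 3 to 60 N. Pads are 19 mm wide; open, the fingers measure 117 mm over their backs; the gripper's body (75 mm by 190 mm) begins 51 mm behind the grasp point.
Start: joints at [-75.201, 30.224, 82.088, -0, 67.689, -10.227], TCP at [0.264, -0.566, 0.223] pointing down, gripper open.
Joint ranges: [-176.69, 176.69], [-43.24, 126.21], [12.49, 139.97], [-82, 262], [0, 151.66], [-163.58, 163.58]. Speed limits (degrees/s): [159.86, 159.86, 180, 180, 180, 180].

INTERFACE

Orientations are given as a 3x3 rotation matrix whose columns are the frame's x, y, z axes.
In Python, from rig import bot gives the robot as it stands.
- The arm moves only by the tool move_arm, never from a script. Its argument "increments" is a list of rows, each an object with "xyz": the shift along the tool's x, y, z in mm, a list of three; "roll": the turn about the tool's z in rad; "grip": the opening in per cent of the stroke, from 0 (shut) to 100 (fully open). A call has 1 to 5 rows; each row shifts and turns the commanded pose from where the row before left it, along the tool's axes as they then stand; what a row does not reach is not made up. A row lasts 1/12 s, in which the tool goes at most 41.7 mm and 7.16 degrees, less where a joint would pass 70% of its speed; a pose out of reach is approached as far as the arm can. A call is refused whole if a number of a shift passes 41.7 or a number of a turn 0.125, either way. A call with a gripper value outside its range is refused whole. The fingers move at their own pace and stop on an object; the grip force is fixed at half the most. Time passes only in rows, so rows that do not move let the fingers close. It gives the time, the measured TCP pose, the force, the opening and the grip force at its end, in the units of the state.
- bot.read_state(): the state, without advancing time (a new reading comes with each control period).
- bot.capture(name): name is "scene" or "top" or "wrist"; returns (picture, depth): 480x640x3 uint8, red, green, blue; 480x640 float32, m along the optical axis (not along the pixel's ray), 0 where there is no reading.
- bot.camera_model(name): a dict with "intrinsics" (3x3 intrinsics, pixels), "rvec" (rotation vector, rad) and "tvec" (3), from world to camera coordinates, as OpenCV has them; the wrist camera has in their place "tool_from_camera" (4x4, takes a point from camera to tool coordinates, whose origin is the TCP and whose axes are the flange's). Camera axes: x right, y down, z forward; pixel columns grow to the right and rows downward; lengths in m; the calibration is good to about 2 mm. A picture is of the moment at which its call begins: read the wrist's pose just before it. camera_model takes no time and is no camera call.
- bot.hand_in(): hands the job in; it is judged then, once.
Trained networks look in the newest picture that a camera, given by its name, has taken for a name from the list of things; names that differ only in an ending like _2 or _b are one class to them, and where a whole thing is asked for, a point or a joint stands for the part that bears it (a point fixed in the world has none). Each returns a list of dicts, best first, with "conf" (0 to 1); they miss things now and then, are a little off and sometimes report something else, mostly with a low value. They report only what shows in the picture. A call takes as long as a camera call.
- bot.spot_in(label, camera): "at" ([x, y, z] in m, in the coordinates of the camera as it stood for that picture, good to about 4 mm: the middle of the surface that is visible of it).
- bot.trace(label, camera): "mask" (480x640 bool, what is visible of it).
The state is a dict: "time_s": time; "joint_positions": joint angles; "qvel": joint speeds; "tau": joint torques, N m; "position": TCP position; "tcp_rot": TCP orientation; "force": force on the tool from outside, world axes, zero at the start; "moment": the same for the moment, N m; "opening": opening from 0.0 (shut) to 1.0 (fully open); "grasp_force": force on a finger pad.
Only numpy, scipy, OpenCV 4.12 (cv2) and the standard library are available. Lean on these libraries where they do the work, as an engineer would, in place of code of your own. Each camera call takes 0.05 s, during which the arm holds its last target. There are 200 camera calls.

TASK

Three plug gauges stand fully home in the grey test block for microscope eyepiece tubes. Take the one with the tall, slim round handle and draw it gently straight up, without forcing it against its bore, until the dark line round its shank stands level with the top of the block (35 mm up), and finish while still holding it steady there, so that its play can be read. Do not pull it out of the bore, leave the other two gauges home and leave the things round the block where they are.

Things in the scene. Friction and masses are not known exactly. Their poses are not given: they have to be found in the camera images.
- block: Fixed test block, painted grey, 64 mm (x) by 210 mm (y) by 70 mm high, with a dark foot 84 by 236 by 12 mm. Three upright through bores, 21 mm in diameter, lie in a row along its y axis at y = -70, 0 and +70 mm; which gauge stands in which bore varies. Origin: centre of its underside, on the worktop; z up.
- block_top (a point): Centre of the block's top face, at the mouth of the middle bore, 70 mm above the worktop; axes as the block's.
- gauge: The gauge to draw, loose steel, 0.14-0.28 kg, no catch: the tallest, with a slim round handle 20 mm thick, from 5 to 67 mm above the origin, over a collar 29 mm wide, 5 mm thick. Below it a 20 mm shank goes 56 mm down the bore; a dark line rings it 35 mm below the collar. Origin: on the axis, at the collar's underside: level with block_top when home, 35 mm over it when drawn to the line. z: up the axis.
- disc_gauge: Another gauge, same collar, shank and origin, with a thin neck and a flat round disc 38 mm in diameter, whose top is 33 mm above the origin. Stays home.
- square_gauge: Another gauge, same collar, shank and origin, with a square head 22 by 22 mm, whose top is 35 mm above the origin. Stays home.
- tin: Small flat box, 42 by 60 by 19 mm, loose, on the worktop near the block's front (robot) side. Origin: centre of its underside. Leave alone.
- cap: Low round black cap, 38 mm in diameter, 14 mm high, loose, near the block's front side. Origin: centre of its underside. Leave alone.
- case: Small upright round jar with a black lid, 37 mm in diameter, 58 mm high, loose, behind the block. Origin: centre of its underside. Leave alone.
- dish: Covered culture dish, 57 mm in diameter, 12 mm high, loose, behind the block. Origin: centre of its underside. Leave alone.
- scope_front (a point): Middle of the front edge of the foot of the left microscope, on the worktop; world axes. It is fixed, 172 mm wide (y), 236 mm deep (+x from here) and 0.4 m tall; a second one like it stands with its front edge 0.65 m farther right (-y), and a centrifuge 0.27 m high at the far left. Keep the arm clear of them; the strip nearer to the robot than this point is free of tall things.

How it is judged:
By the outcome, as a careful person would: the job done as asked, in the order asked, and still so for the second after the job is handed in, while the arm keeps its last pose, push and grip.
It also fails if it takes over 35 s, if anything falls off the work surface, if the arm or the gripper's body presses on something with over 40 N, if the wrist force passes 120 N, or if a joint passes its speed limit or range.

## Working session

There is one attempt and no reset: what is moved stays moved. The work goes in short steps, Python scripts to look and compute and a tool call to move; the robot and the scene stay as the last step left them, time stands still between calls to the robot, and variables do not carry over. Pictures are saved under pics/ and viewed, at most 10 in all, crops included, and the job is handed in when it is done.

Besides the shell and the picture viewer there is one more tool, called after "Call:" as name([rows], argument=value, ...), one row to a line, values as JSON. move_arm: Moves the arm, as the interface text tells. Its arguments: {"type":"object","properties":{"increments":{"type":"array"}},"required":["increments"]}

```bash
mkdir -p pics; cat > h.py <<'E'
import numpy as np, cv2
from rig import bot
def cam2world(name, p, st=None):
    m=bot.camera_model(name); p=np.asarray(p,float)
    if name=="wrist":
        T=np.array(m["tool_from_camera"]); q=p@T[:3,:3].T+T[:3,3]
        return q@np.array(st["tcp_rot"]).T+np.array(st["position"])
    R=cv2.Rodrigues(np.array(m["rvec"],float))[0]
    return (p-np.ravel(m["tvec"]))@R
def cloud(name, depth, mask, st=None):
    K=np.array(bot.camera_model(name)["intrinsics"]); v,u=np.nonzero(mask&(depth>0)); d=depth[v,u]
    return cam2world(name, np.c_[(u-K[0,2])/K[0,0]*d,(v-K[1,2])/K[1,1]*d,d], st)
E
python3 - <<'E'
from h import *
np.set_printoptions(precision=4,suppress=True)
s=bot.read_state(); print(s["time_s"],s["position"],np.array(s["tcp_rot"]),s["force"])
ims=[]
for c in ("scene","top"):
    im,d=bot.capture(c); cv2.imwrite(f"pics/{c}0.png",im[:,:,::-1])
    for l in ("gauge","disc_gauge","square_gauge","block","tin","cap","case","dish"):
        r=bot.trace(l,c)
        for o in r[:2]:
            p=cloud(c,d,o["mask"])
            if len(p)<5: continue
            print(c,l,round(o["conf"],2),len(p),np.median(p,0),np.percentile(p,3,axis=0),np.percentile(p,97,axis=0))
E
```

```text
0.0 [ 0.2642 -0.5656  0.2216] [[ 0.9061  0.4231 -0.0006]
 [ 0.4231 -0.9061  0.0021]
 [ 0.0004 -0.0021 -1.    ]] [0.1422 1.2812 0.5255]
scene gauge 0.94 402 [ 0.4739 -0.2355  0.1015] [ 0.467  -0.272   0.0684] [ 0.5057 -0.23    0.1359]
scene square_gauge 0.61 270 [ 0.4751 -0.1642  0.0886] [ 0.4657 -0.1785  0.0702] [ 0.488  -0.1581  0.1043]
scene block 0.93 4569 [ 0.4505 -0.1203  0.0395] [ 0.438  -0.2652  0.0027] [ 0.5108 -0.0558  0.0697]
scene tin 0.69 631 [ 0.3885 -0.1235  0.0164] [ 0.3731 -0.16    0.0014] [ 0.4126 -0.1032  0.0191]
scene cap 0.48 248 [ 0.3954 -0.1923  0.0122] [ 0.3822 -0.2128  0.0002] [ 0.4158 -0.1685  0.0158]
scene case 0.7 562 [ 0.5909 -0.1225  0.0355] [ 0.5817 -0.1434  0.0022] [ 0.6112 -0.1153  0.0574]
top gauge 0.86 390 [ 0.4751 -0.2382  0.1168] [ 0.4657 -0.2513  0.0707] [ 0.4913 -0.2298  0.1385]
top gauge 0.47 6663 [ 0.4656 -0.1671  0.0687] [ 0.4391 -0.2735  0.0086] [ 0.5107 -0.0591  0.0725]
top disc_gauge 0.7 534 [ 0.481  -0.1014  0.1025] [ 0.4646 -0.1171  0.0992] [ 0.4979 -0.0853  0.1053]
top disc_gauge 0.2 400 [ 0.4743 -0.2374  0.1135] [ 0.4655 -0.2508  0.0697] [ 0.4871 -0.2283  0.1385]
top square_gauge 0.54 323 [ 0.4768 -0.1705  0.1034] [ 0.4665 -0.183   0.0725] [ 0.49   -0.1587  0.1071]
top block 0.74 6381 [ 0.4653 -0.1694  0.0687] [ 0.4397 -0.2738  0.0092] [ 0.5101 -0.0602  0.0723]
top tin 0.77 985 [ 0.3942 -0.1329  0.0182] [ 0.3753 -0.1601  0.0148] [ 0.4134 -0.1047  0.0215]
top cap 0.59 454 [ 0.3992 -0.1974  0.0133] [ 0.3834 -0.2136  0.0001] [ 0.4164 -0.1815  0.0169]
top case 0.75 601 [ 0.5944 -0.1322  0.0565] [ 0.5825 -0.149  -0.0007] [ 0.6146 -0.1163  0.0604]
top dish 0.72 772 [ 0.567  -0.244   0.0046] [ 0.5436 -0.2662  0.0013] [ 0.5896 -0.223   0.0076]
```

View pics/scene0.png

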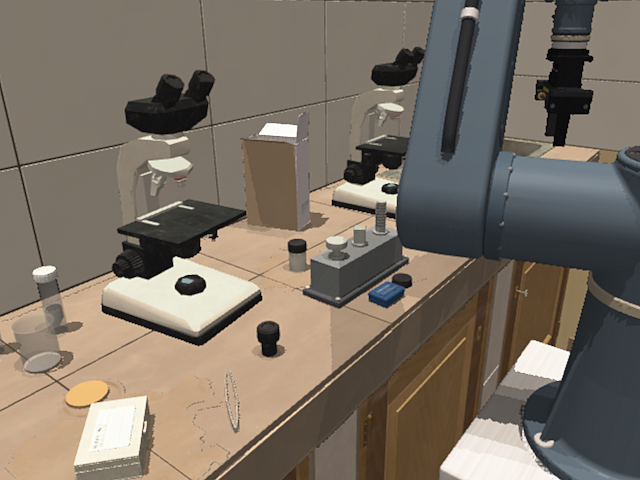

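View pics/top0.png

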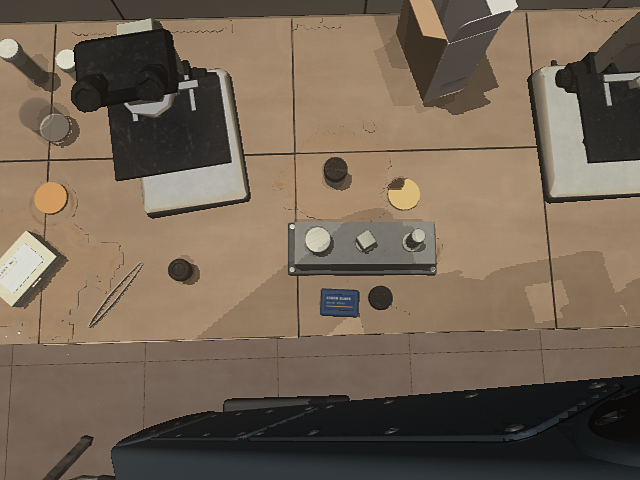

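```bash
python3 - <<'E'
from h import *
np.set_printoptions(precision=4,suppress=True)
im,d=bot.capture("top")
for l in ("gauge","disc_gauge","square_gauge"):
    p=cloud("top",d,bot.trace(l,"top")[0]["mask"]); zm=np.percentile(p[:,2],97); t=p[p[:,2]>zm-.006]
    print(l,len(t),t.mean(0),(t.min(0)+t.max(0))/2,np.ptp(t,axis=0))
p=cloud("top",d,np.ones(d.shape,bool)); t=p[(abs(p[:,2]-.07)<.004)&(abs(p[:,0]-.476)<.06)&(abs(p[:,1]+.17)<.13)]
print(cv2.minAreaRect(t[:,:2].astype(np.float32)*1000), t[:,2].mean())
print(bot.spot_in("scope_front","top")[:1])
E
```

```text
gauge 155 [ 0.4778 -0.241   0.1364] [ 0.4781 -0.2408  0.1365] [0.0187 0.0182 0.0072]
disc_gauge 498 [ 0.4814 -0.1022  0.1024] [ 0.4816 -0.1024  0.1033] [0.0368 0.0348 0.0079]
square_gauge 204 [ 0.4789 -0.1716  0.1046] [ 0.4789 -0.1717  0.1048] [0.025  0.0258 0.0072]
((479.58221435546875, -172.30674743652344), (209.12777709960938, 63.960899353027344), 88.58350372314453) 0.06960404610545363Traceback (most recent call last):
  File "<stdin>", line 9, in <module>
ValueError: it knows: block, block_top, cap, case, disc_gauge, dish, gauge, square_gauge, tin
```

The gauge to draw is the ribbed, tall one at the block's right end (scene pixel 381,217; top pixel 417,237), at about (0.478, -0.241), with its top at z 0.137. The square gauge is in the middle and the disc gauge at the left end. I will close the fingers along world x, so they stay clear of the square gauge.

Call:
move_arm([
  {"xyz": [23.6, -22.1, 0], "roll": 0, "grip": 100},
  {"xyz": [23.6, -22.1, 0], "roll": 0, "grip": 100},
  {"xyz": [23.6, -22.1, 0], "roll": 0, "grip": 100},
  {"xyz": [23.6, -22.1, 0], "roll": 0, "grip": 100},
  {"xyz": [23.6, -22.1, 0], "roll": 0, "grip": 100},
])

```text
time_s: 1.52
position: [0.3249, -0.4149, 0.2226]
tcp_rot: [[0.906, 0.422, 0.0], [0.422, -0.906, -0.0], [0.0, 0.0, -1.0]]
force: [0.5, -0.0, -0.4]
opening: 1.0
grasp_force: 0.0
```

Call:
move_arm([
  {"xyz": [21.4, -9.3, 0], "roll": 0, "grip": 100},
  {"xyz": [21.4, -9.3, 0], "roll": 0, "grip": 100},
  {"xyz": [21.4, -9.3, 0], "roll": 0, "grip": 100},
  {"xyz": [21.4, -9.3, 0], "roll": 0, "grip": 100},
  {"xyz": [21.4, -9.3, 0], "roll": 0, "grip": 100},
])

```text
time_s: 1.93
position: [0.4026, -0.328, 0.2228]
tcp_rot: [[0.906, 0.423, 0.0], [0.423, -0.906, -0.0], [0.0, 0.0, -1.0]]
force: [0.8, -0.1, -0.0]
opening: 0.999
grasp_force: 0.0
```

Call:
move_arm([
  {"xyz": [21.4, -9.3, 0], "roll": 0, "grip": 100},
  {"xyz": [21.4, -9.3, 0], "roll": 0, "grip": 100},
  {"xyz": [21.4, -9.3, 0], "roll": 0, "grip": 100},
  {"xyz": [21.4, -9.3, 0], "roll": 0, "grip": 100},
  {"xyz": [21.4, -9.3, 0], "roll": 0, "grip": 100},
])

```text
time_s: 2.35
position: [0.4799, -0.2406, 0.2227]
tcp_rot: [[0.906, 0.423, 0.0], [0.423, -0.906, -0.0], [0.0, 0.0, -1.0]]
force: [0.1, 0.1, -0.1]
opening: 1.002
grasp_force: 0.0
```

Call:
move_arm([
  {"xyz": [0, 0, 0], "roll": -0.12, "grip": 100},
  {"xyz": [0, 0, 0], "roll": -0.12, "grip": 100},
  {"xyz": [0, 0, 0], "roll": -0.12, "grip": 100},
  {"xyz": [0, 0, 0], "roll": -0.12, "grip": 100},
  {"xyz": [0, 0, 0], "roll": -0.12, "grip": 100},
])

```text
time_s: 2.77
position: [0.4793, -0.2413, 0.2226]
tcp_rot: [[0.504, 0.864, 0.0], [0.864, -0.504, -0.0], [-0.0, 0.0, -1.0]]
force: [0.5, 0.4, -0.4]
opening: 1.0
grasp_force: 0.0
```

Call:
move_arm([
  {"xyz": [0, 0, 0], "roll": -0.12, "grip": 100},
  {"xyz": [0, 0, 0], "roll": -0.12, "grip": 100},
  {"xyz": [0, 0, 0], "roll": -0.12, "grip": 100},
  {"xyz": [0, 0, 0], "roll": -0.12, "grip": 100},
  {"xyz": [0, 0, 0], "roll": -0.06, "grip": 100},
])

```text
time_s: 3.18
position: [0.4792, -0.2415, 0.2227]
tcp_rot: [[-0.011, 1.0, 0.0], [1.0, 0.011, -0.0], [-0.0, 0.0, -1.0]]
force: [0.1, 0.2, 0.6]
opening: 1.001
grasp_force: 0.0
```

```bash
cat > look.py <<'E'
import sys
from h import *
np.set_printoptions(precision=4,suppress=True)
s=bot.read_state(); im,d=bot.capture("wrist"); cv2.imwrite(f"pics/{sys.argv[1]}.png",im[:,:,::-1])
R=np.array(s["tcp_rot"]); print(s["time_s"],s["position"],R.tolist(),s["force"],s["opening"])
for l in ("gauge","square_gauge","block"):
    for o in bot.trace(l,"wrist")[:1]:
        p=cloud("wrist",d,o["mask"],s)
        if len(p)<20: continue
        zm=np.percentile(p[:,2],97); t=p[p[:,2]>zm-.005]; c=(np.percentile(t,1,axis=0)+np.percentile(t,99,axis=0))/2
        print(l,round(o["conf"],2),zm,len(t),t.mean(0),c,np.ptp(t,axis=0),"tool mm",1000*(c-s["position"])@R)
E
python3 look.py w1
```

```text
3.1833 [ 0.4792 -0.2415  0.2227] [[-0.01101163830192844, 0.9999393552850153, 0.00017197120485385202], [0.9999393587861836, 0.011011663854944906, -0.00014835572622015964], [-0.0001502404183300608, 0.00017032713671411104, -0.999999974208241]] [0.0674 0.1782 0.5898] 1.0013250126173483
gauge 0.72 0.13721536442215812 502 [ 0.4803 -0.2415  0.1361] [ 0.4804 -0.2418  0.1354] [0.0184 0.019  0.0062] tool mm [-0.3314  1.2229 87.248 ]
square_gauge 0.68 0.10562332558938196 761 [ 0.482  -0.1722  0.1043] [ 0.4821 -0.1721  0.104 ] [0.0272 0.0262 0.0062] tool mm [ 69.4015   3.6148 118.6808]
block 0.6 0.07080547947853548 13462 [ 0.482  -0.1655  0.0695] [ 0.4823 -0.172   0.0695] [0.0684 0.2111 0.0705] tool mm [ 69.4603   3.7943 153.1733]
```

Call:
move_arm([
  {"xyz": [0, 0.8, 20], "roll": 0, "grip": 100},
  {"xyz": [0, 0, 25], "roll": 0, "grip": 100},
  {"xyz": [0, 0, 20], "roll": 0, "grip": 100},
  {"xyz": [0, 0, 10], "roll": 0, "grip": 100},
  {"xyz": [0, 0, 0], "roll": 0, "grip": 70},
])

```text
time_s: 3.8
position: [0.4787, -0.2405, 0.1454]
tcp_rot: [[-0.005, 1.0, -0.004], [1.0, 0.005, 0.003], [0.003, -0.004, -1.0]]
force: [0.1, 0.3, 0.1]
opening: 0.975
grasp_force: 0.0
```

```bash
python3 look.py w2
```

```text
3.8 [ 0.4787 -0.2405  0.1454] [[-0.005046287070220676, 0.9999794569565094, -0.003952297024445634], [0.9999821626046426, 0.005058850693181395, 0.0031752956092957457], [0.003195224459601681, -0.003936203072583661, -0.9999871483404295]] [0.1382 0.3306 0.1038] 0.9747136963013914
gauge 0.67 0.1370864608570111 971 [ 0.4804 -0.2412  0.136 ] [ 0.4804 -0.2418  0.135 ] [0.0187 0.0195 0.006 ] tool mm [-1.4124  1.7879 10.4032]
square_gauge 0.75 0.10551840005887758 1442 [ 0.4822 -0.1722  0.1042] [ 0.4822 -0.1724  0.104 ] [0.0274 0.0278 0.006 ] tool mm [67.9503  4.0418 41.6235]
block 0.88 0.07071283647648755 20486 [ 0.4821 -0.1726  0.0695] [ 0.4823 -0.1801  0.0695] [0.0686 0.1939 0.0388] tool mm [60.1422  4.2689 76.1477]
```

View pics/w2.png

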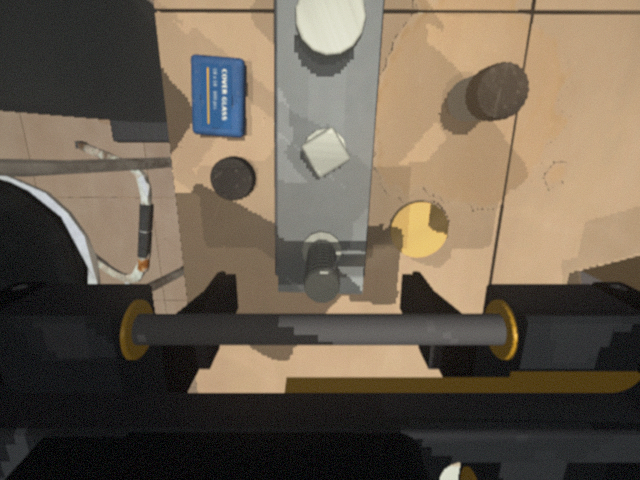

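The wrist view shows the handle top at pixel (322,285). The fingers' inner edges are at 237 and 402, with their middle at about 319.5. That puts the handle about 1.3 mm toward tool +y, which agrees with the depth measurement, and nothing stands in the fingers' way.

Call:
move_arm([
  {"xyz": [0, 0.7, 10], "roll": 0, "grip": 70},
  {"xyz": [0, 0, 15], "roll": 0, "grip": 60},
  {"xyz": [0, 0, 15], "roll": 0, "grip": 50},
  {"xyz": [0, 0, 10], "roll": 0, "grip": 45},
  {"xyz": [0, 0, 4], "roll": 0, "grip": 40},
])

```text
time_s: 4.42
position: [0.4801, -0.241, 0.0923]
tcp_rot: [[-0.006, 1.0, -0.001], [1.0, 0.006, 0.001], [0.001, -0.001, -1.0]]
force: [-0.6, 0.4, 0.2]
opening: 0.484
grasp_force: 0.0
```

Call:
move_arm([
  {"xyz": [0, 0, 0], "roll": 0, "grip": 40},
  {"xyz": [0, 0, 0], "roll": 0, "grip": 40},
  {"xyz": [0, 0, 0], "roll": 0, "grip": 40},
  {"xyz": [0, 0, 0], "roll": 0, "grip": 40},
  {"xyz": [0, 0, 0], "roll": 0, "grip": 40},
])

```text
time_s: 4.83
position: [0.4811, -0.2417, 0.0942]
tcp_rot: [[-0.006, 1.0, 0.001], [1.0, 0.006, -0.001], [-0.001, 0.001, -1.0]]
force: [0.5, 0.1, 0.3]
opening: 0.401
grasp_force: 0.0
```

```bash
python3 look.py w3; python3 - <<'E'
import cv2
im=cv2.imread("pics/w3.png"); cv2.imwrite("pics/w3c.png",cv2.resize(im[160:340,200:440],None,fx=3,fy=3))
E
```

```text
4.8333 [ 0.4811 -0.2417  0.0942] [[-0.005939424260652334, 0.999981742016651, 0.0011130466279989741], [0.999981976622329, 0.0059403948152039416, -0.0008707123171828209], [-0.0008773083561498916, 0.00110785503727858, -0.9999990014931339]] [0.5141 0.128  0.2766] 0.4009917519817231
gauge 0.63 0.1367365709317246 428 [ 0.4806 -0.2455  0.1371] [ 0.4805 -0.23    0.1545] [0.0157 0.0427 0.0482] tool mm [ 11.7073  -0.4229 -60.3319]
square_gauge 0.66 0.1055050869809212 2516 [ 0.4821 -0.1721  0.1042] [ 0.4822 -0.1723  0.1041] [0.0274 0.0271 0.005 ] tool mm [69.4015  1.5454 -9.9664]
block 0.94 0.07066029915861659 28908 [ 0.4823 -0.1685  0.0694] [ 0.4824 -0.1824  0.0694] [0.0672 0.1658 0.0373] tool mm [59.3407  1.6369 24.7089]
```

View pics/w3c.png

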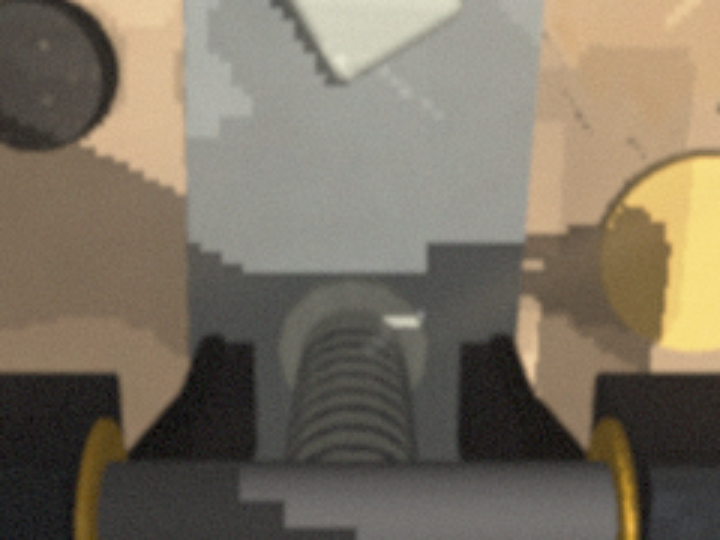

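Close up, the fingers' inner edges are at crop x 254 and 460 (middle 357), and the collar and handle centre at about 352. The fingers are therefore 0.6 mm or so too far along +y. I'll shift back and close in stages.

Call:
move_arm([
  {"xyz": [0, -0.6, 0], "roll": 0, "grip": 32},
  {"xyz": [0, 0, 0], "roll": 0, "grip": 30},
  {"xyz": [0, 0, 0], "roll": 0, "grip": 28},
  {"xyz": [0, 0, 0], "roll": 0, "grip": 27},
  {"xyz": [0, 0, 0], "roll": 0, "grip": 26},
])

```text
time_s: 5.45
position: [0.48, -0.2414, 0.0935]
tcp_rot: [[-0.006, 1.0, -0.0], [1.0, 0.006, 0.0], [0.0, -0.0, -1.0]]
force: [-0.1, 0.4, -0.3]
opening: 0.271
grasp_force: 0.0
```

Call:
move_arm([
  {"xyz": [0, 0, 0], "roll": 0, "grip": 25.5},
  {"xyz": [0, 0, 0], "roll": 0, "grip": 25},
  {"xyz": [0, 0, 0], "roll": 0, "grip": 24.5},
  {"xyz": [0, 0, 0], "roll": 0, "grip": 24.5},
  {"xyz": [0, 0, 0], "roll": 0, "grip": 24.5},
])

```text
time_s: 5.87
position: [0.4801, -0.2414, 0.0936]
tcp_rot: [[-0.006, 1.0, 0.0], [1.0, 0.006, -0.0], [-0.0, 0.0, -1.0]]
force: [0.3, -0.9, -0.2]
opening: 0.244
grasp_force: 0.0
```

Call:
move_arm([
  {"xyz": [0, 0, 0], "roll": 0, "grip": 24},
  {"xyz": [0, 0, 0], "roll": 0, "grip": 23.5},
  {"xyz": [0, 0, 0], "roll": 0, "grip": 23},
  {"xyz": [0, 0, 0], "roll": 0, "grip": 22.5},
  {"xyz": [0, 0, 0], "roll": 0, "grip": 22},
])

```text
time_s: 6.28
position: [0.4802, -0.2415, 0.0936]
tcp_rot: [[-0.006, 1.0, 0.0], [1.0, 0.006, -0.0], [-0.0, 0.0, -1.0]]
force: [0.9, 1.7, 0.2]
opening: 0.226
grasp_force: 13.0
```

Call:
move_arm([
  {"xyz": [0, 0, 0], "roll": 0, "grip": 15},
  {"xyz": [0, 0, 0], "roll": 0, "grip": 0},
  {"xyz": [0, 0, 0], "roll": 0, "grip": 0},
  {"xyz": [0, 0, 0], "roll": 0, "grip": 0},
  {"xyz": [0, 0, 0], "roll": 0, "grip": 0},
])

```text
time_s: 6.7
position: [0.4801, -0.2415, 0.0935]
tcp_rot: [[-0.006, 1.0, 0.0], [1.0, 0.006, -0.0], [-0.0, 0.0, -1.0]]
force: [0.6, 0.0, -0.8]
opening: 0.224
grasp_force: 30.0
```

Call:
move_arm([
  {"xyz": [0, 0, -0.5], "roll": 0, "grip": 0},
  {"xyz": [0, 0, -0.5], "roll": 0, "grip": 0},
  {"xyz": [0, 0, -0.5], "roll": 0, "grip": 0},
  {"xyz": [0, 0, -0.5], "roll": 0, "grip": 0},
  {"xyz": [0, 0, 0], "roll": 0, "grip": 0},
])

```text
time_s: 7.12
position: [0.4799, -0.2413, 0.0955]
tcp_rot: [[-0.006, 1.0, -0.0], [1.0, 0.006, 0.0], [0.0, -0.0, -1.0]]
force: [-0.9, 0.5, -2.7]
opening: 0.222
grasp_force: 30.0
```

Call:
move_arm([
  {"xyz": [0, 0, -1], "roll": 0, "grip": 0},
  {"xyz": [0, 0, -1.5], "roll": 0, "grip": 0},
  {"xyz": [0, 0, -1.5], "roll": 0, "grip": 0},
  {"xyz": [0, 0, -1.5], "roll": 0, "grip": 0},
  {"xyz": [0, 0, -1.5], "roll": 0, "grip": 0},
])

```text
time_s: 7.53
position: [0.4801, -0.2414, 0.1028]
tcp_rot: [[-0.006, 1.0, 0.0], [1.0, 0.006, -0.0], [-0.0, 0.0, -1.0]]
force: [-0.3, 0.4, -1.9]
opening: 0.224
grasp_force: 30.0
```

Call:
move_arm([
  {"xyz": [0, 0, -1.5], "roll": 0, "grip": 0},
  {"xyz": [0, 0, -1.5], "roll": 0, "grip": 0},
  {"xyz": [0, 0, -1.5], "roll": 0, "grip": 0},
  {"xyz": [0, 0, -1.5], "roll": 0, "grip": 0},
  {"xyz": [0, 0, -1], "roll": 0, "grip": 0},
])

```text
time_s: 7.95
position: [0.4801, -0.2415, 0.1098]
tcp_rot: [[-0.006, 1.0, 0.0], [1.0, 0.006, -0.0], [-0.0, 0.0, -1.0]]
force: [-0.0, 0.8, -1.5]
opening: 0.222
grasp_force: 30.0
```

```bash
python3 look.py w4 | head -2; python3 - <<'E'
from h import *
s=bot.read_state(); print(s["force"],s["moment"],s["position"])
E
```

```text
7.95 [ 0.4801 -0.2415  0.1098] [[-0.006043591028179567, 0.9999817268991651, 0.00014448268958870225], [0.9999817288323792, 0.006043609757548462, -0.00012954730561056941], [-0.00013041813537230723, 0.00014369711878750208, -0.9999999811711239]] [-0.04    0.7723 -1.4929] 0.2216394059205877
gauge 0.81 0.15304378311884465 485 [ 0.4803 -0.2462  0.1538] [ 0.4804 -0.2337  0.1718] [0.0168 0.0362 0.0475] tool mm [  7.8121   0.3286 -62.0226]
[-0.22371218  0.74266124 -2.63595781] [ 0.02534461 -0.04594759 -0.00198539] [ 0.4800398  -0.24142443  0.10954924]
```

Call:
move_arm([
  {"xyz": [0, 0, -1], "roll": 0, "grip": 0},
  {"xyz": [0, 0, -1.5], "roll": 0, "grip": 0},
  {"xyz": [0, 0, -1.5], "roll": 0, "grip": 0},
  {"xyz": [0, 0, -1.5], "roll": 0, "grip": 0},
  {"xyz": [0, 0, -1.5], "roll": 0, "grip": 0},
])

```text
time_s: 8.57
position: [0.4801, -0.2415, 0.1167]
tcp_rot: [[-0.006, 1.0, 0.0], [1.0, 0.006, -0.0], [-0.0, 0.0, -1.0]]
force: [-0.5, -1.2, -1.8]
opening: 0.222
grasp_force: 30.0
```

Call:
move_arm([
  {"xyz": [0, 0, -1.5], "roll": 0, "grip": 0},
  {"xyz": [0, 0, -1.5], "roll": 0, "grip": 0},
  {"xyz": [0, 0, -1.5], "roll": 0, "grip": 0},
  {"xyz": [0, 0, -1.5], "roll": 0, "grip": 0},
  {"xyz": [0, 0, -1.5], "roll": 0, "grip": 0},
])

```text
time_s: 8.98
position: [0.4801, -0.2414, 0.1242]
tcp_rot: [[-0.006, 1.0, 0.0], [1.0, 0.006, -0.0], [-0.0, 0.0, -1.0]]
force: [-0.2, -0.2, -1.0]
opening: 0.224
grasp_force: 30.0
```

Call:
move_arm([
  {"xyz": [0, 0, -1.5], "roll": 0, "grip": 0},
  {"xyz": [0, 0, -1.5], "roll": 0, "grip": 0},
  {"xyz": [0, 0, -1], "roll": 0, "grip": 0},
  {"xyz": [0, 0, -0.5], "roll": 0, "grip": 0},
  {"xyz": [0, 0, 0], "roll": 0, "grip": 0},
])

```text
time_s: 9.4
position: [0.4801, -0.2415, 0.1287]
tcp_rot: [[-0.006, 1.0, 0.0], [1.0, 0.006, -0.0], [-0.0, 0.0, -1.0]]
force: [-0.2, 0.1, -1.3]
opening: 0.22
grasp_force: 30.0
```

Call:
move_arm([
  {"xyz": [0, 0, 0], "roll": 0, "grip": 0},
  {"xyz": [0, 0, 0], "roll": 0, "grip": 0},
  {"xyz": [0, 0, 0], "roll": 0, "grip": 0},
  {"xyz": [0, 0, 0], "roll": 0, "grip": 0},
  {"xyz": [0, 0, 0], "roll": 0, "grip": 0},
])

```text
time_s: 9.82
position: [0.48, -0.2414, 0.1285]
tcp_rot: [[-0.006, 1.0, -0.0], [1.0, 0.006, 0.0], [0.0, -0.0, -1.0]]
force: [0.4, 0.7, -2.3]
opening: 0.219
grasp_force: 30.0
```

```bash
python3 look.py w5 | head -2; python3 - <<'E'
from h import *
np.set_printoptions(precision=4,suppress=True)
print(bot.read_state()["position"])
im,d=bot.capture("scene")
for l in ("gauge","square_gauge","disc_gauge","tin","cap","case"):
    for o in bot.trace(l,"scene")[:1]:
        p=cloud("scene",d,o["mask"]); print(l,round(o["conf"],2),len(p),np.median(p,0),np.percentile(p,3,axis=0),np.percentile(p,97,axis=0))
cv2.imwrite("pics/s5.png",cv2.resize(im[150:310,260:440,::-1],None,fx=3.6,fy=3.6,interpolation=cv2.INTER_CUBIC))
cv2.imwrite("pics/w5.png",cv2.imread("pics/w5.png"))
E
```

```text
9.8167 [ 0.48   -0.2414  0.1285] [[-0.006027158031271992, 0.9999818319557688, -9.552199033199788e-05], [0.9999818330163273, 0.006027165976825898, 8.311193504153575e-05], [8.368615195037861e-05, -9.501932621867469e-05, -0.9999999919839778]] [ 0.3722  0.7074 -2.3363] 0.21899038634856943
gauge 0.65 0.17166094247784616 485 [ 0.4803 -0.2467  0.1715] [ 0.4803 -0.2403  0.1734] [0.0172 0.0369 0.0482] tool mm [  1.0662   0.293  -44.8756]
[ 0.4801 -0.2414  0.1285]
gauge 0.91 508 [ 0.4751 -0.2349  0.1132] [ 0.4669 -0.4546  0.0288] [ 0.5976 -0.2301  0.1691]
square_gauge 0.67 253 [ 0.4746 -0.1647  0.0899] [ 0.4656 -0.1776  0.0717] [ 0.4858 -0.1581  0.1044]
disc_gauge 0.9 411 [ 0.4773 -0.0971  0.0951] [ 0.4636 -0.1559  0.0682] [ 0.5012 -0.084   0.1028]
tin 0.63 600 [ 0.3881 -0.1223  0.0165] [ 0.3733 -0.1578  0.0022] [ 0.4118 -0.1033  0.0191]
case 0.64 566 [ 0.5905 -0.1229  0.0346] [ 0.5819 -0.1444  0.0011] [ 0.6107 -0.1153  0.0575]
```

View pics/s5.png

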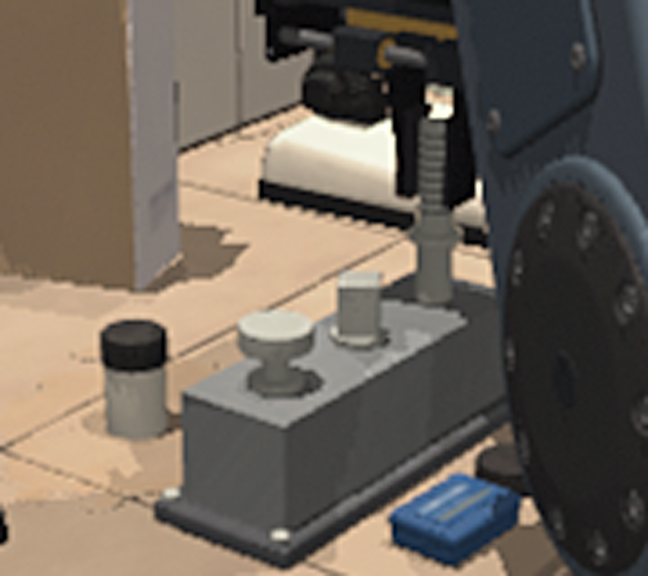

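View pics/w5.png

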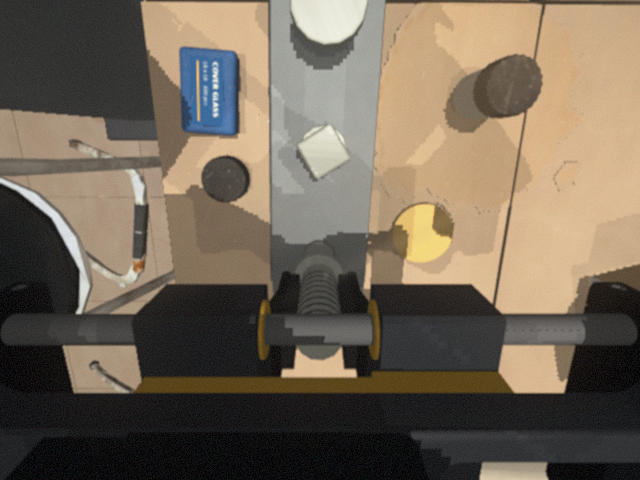

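The scene crop shows the shank standing about 35 mm out of the bore, with the line at the block top (crop 432,300). The disc and square gauges are home, and the tin, cap, jar and dish have not moved. The TCP rose 35.0 mm and the measured gauge top went from 0.137 to 0.172, with negligible side force.

```bash
python3 -c "
from rig import bot
print(bot.hand_in())"
```

```text
the job is handed in; nothing more can be done
None
```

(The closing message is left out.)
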